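Stand the tile for its photograph and hold out the scale slide

ROBOT

A 6-joint arm with a two-finger parallel gripper is mounted at the origin on the work surface. World frame = base frame: x ahead of the robot, y to its left, z up, the work surface at z = 0. Lengths are in m, angles in rad, forces in N, time in s.
With the tool pointing down it reaches from about 0.35 to 0.975 m from the base axis. Payload 4.9 kg.
Tool frame: the origin (TCP) lies between the finger pads; the fingertips stand 22 mm ahead of it and the grasp point (between the pads) lies 3 mm ahead of it; z points along the fingers, y is the line along which they close (so a half turn about z gives the same grasp; the last joint's range is limited). The gripper opens to 85 mm and grips with 20 to 120 N. Pads are 22 mm wide; open, the fingers measure 114 mm over their backs; the gripper's body (76 mm by 85 mm) begins 54 mm behind the grasp point. The pads swing forward as they close: fully open they stand 13 mm farther back than shut.
Start: joints at [-1.467, 0.053, 1.613, -0, 1.476, -0.119], TCP at [0.138, -0.61, 0.253] pointing down, gripper open.
Joint ranges: [-3.01, 3.01], [-1.01, 2.22], [0.06, 2.58], [-1.02, 4.17], [0.09, 2.62], [-3.14, 3.14]. Speed limits (rad/s): [2.57, 2.57, 3.14, 3.14, 3.14, 3.14].

INTERFACE

Orientations are given as a unit quaternion [w, x, y, z].
In Python, from plant import state, grab_frame, get_calibration, job_done, recognise, regions_of gives the robot as it stands.
- The arm moves only by the tool apply_moves, never from a script. Its argument "targets" is a list of rows, each an object with "translation": the shift along the tool's x, y, z normalised to -1 to 1, where 1 is 100 mm, a list of three; "twist": the turn about the tool's z normalised to -1 to 1, where 1 is 0.1 rad; "hand": the opening, from 0 (shut) to 1 (fully open). A call has 1 to 8 rows; each row shifts and turns the commanded pose from where the row before left it, along the tool's axes as they then stand; what a row does not reach is not made up. A row lasts 1/10 s, in which the tool goes at most 50 mm and 8.59 degrees, less where a joint would pass 70% of its speed; a pose out of reach is approached as far as the arm can. A call with a number of a shift or a turn outside -1 to 1 is refused whole. A call with a gripper value outside its range is refused whole. The fingers move at their own pace and stop on an object; the grip force is fixed at half the most. Time passes only in rows, so rows that do not move let the fingers close. It gives the time, the measured TCP pose, the force, the opening and the grip force at its end, in the units of the state.
- state(): the state, without advancing time (a new reading comes with each control period).
- grab_frame(name): name is "scene" or "top" or "wrist"; returns the picture (384x512x3 uint8, red, green, blue); there is no depth.
- get_calibration(name): a dict with "camera_matrix" (3x3 intrinsics, pixels), "D" ([k1, k2, p1, p2, k3] as OpenCV has them; the pictures are not rectified), "pose" (4x4, takes a point from camera to world coordinates). Camera axes: x right, y up, looking along -z (the intrinsics and any distortion apply to the point x, -y, -z); pixel columns grow to the right and rows downward; lengths in m; the calibration is good to about 2 mm. A picture is of the moment at which its call begins: read the wrist's pose just before it. get_calibration takes no time and is no camera call; for the wrist camera it gives the pose at the moment of the call.
- job_done(): hands the job in; it is judged then, once.
Trained networks look in the newest picture that a camera, given by its name, has taken for a name from the list of things; names that differ only in an ending like _2 or _b are one class to them, and where a whole thing is asked for, a point or a joint stands for the part that bears it (a point fixed in the world has none). Each returns a list of dicts, best first, with "score" (0 to 1); they miss things now and then, are a little off and sometimes report something else, mostly with a low value. They report only what shows in the picture. A call takes as long as a camera call. They do not tell look-alikes from the thing itself.
- recognise(camera, query): "point" ([x, y, z] in m, in world coordinates, good to about 4 mm: the middle of the surface that is visible of it).
- regions_of(camera, query): "pixels" (384x512 bool, what is visible of it).
The state is a dict: "time": time; "joint_pos": joint angles; "joint_vel": joint speeds; "joint_efforts": joint torques, N m; "tool_pos": TCP position; "tool_rot": TCP orientation; "contact_force": force on the tool from outside, world axes, zero at the start; "ft_torque": the same for the moment, N m; "gripper_width": opening from 0.0 (shut) to 1.0 (fully open); "grasp_force": force on a finger pad.
Only numpy, scipy, OpenCV 4.12 (cv2) and the standard library are available. Lean on these libraries where they do the work, as an engineer would, in place of code of your own. Each camera call takes 0.05 s, during which the arm holds its last target. There are 200 camera calls.

TASK

Take the blue-and-white tile from the grey foam easel, stand it upright in the groove of the white photo stand with the same end down as on the easel and its painted face towards the black camera on the tripod (away from the robot), and let go of it. Then pull the stand's spring-return scale slide out by its orange handle until its yellow pointer is level with the red mark, and keep holding it there for the picture: the program finishes while the gripper is still holding the slide at the mark. Leave the tile standing and the other things on the table where they are.

Things in the scene. Friction and masses are not known exactly. Their poses are not given: they have to be found in the camera images.
- tile_center (a point): Centre of the loose ceramic tile (0.14 kg), white with blue border and flower on its +x face: 14 thick (its x), 50 wide (its y), 100 long (its z, to its upper end). It starts leaning on the easel, z axis 40 deg from vertical, upper end towards the robot (easel's -x), painted face up and away from it, lower end on a black lip, centre 67 above the table. Its sides overhang the 34 wide slope by 8 each.
- tile_face (a point): Centre of the tile's painted face, 7 from the tile's centre along the tile's +x; axes as the tile's.
- easel: Grey foam easel, fixed: origin at the centre of its underside, 90 long (x) by 36 wide (y), 85 high. Its slope rises towards its -x, the robot's side.
- stand: White photo stand, fixed: base plate 220 (x) by 260 (y) by 10 thick, origin at the centre of its underside. In its frame the dark groove block is centred at (20, 60), the handle of the slide starts at (10, -60) and is pulled towards -x. Grey spring housing behind the handle: x 66 to 106, y -88 to -32, top 38 above the table.
- groove (a point): Centre of the groove's floor, 16 above the table; axes as the stand's. The groove is 19 wide (x) and 81 long (along y), 12 deep with 5 chamfers at the mouth; its block is 56 by 110, top at 28 above the table. The seated tile has its centre 50 above this point and its painted face towards the stand's +x, where the camera is.
- slide (a joint): Travel of the scale slide in m: 0 fully in (spring holds it there), grows as it is pulled along the stand's -x, stop at 0.105. The spring pulls it back with 3.5 N at 0 plus 50 N per m of travel.
- handle (a point): Point in the middle of the slide's upright orange handle plate, 60 above the table; axes as the stand's. The plate is 12 thick (x) by 30 wide (y), from 24 to 78 above the table, so 18 of it stand above this point; free all round except the housing, whose front is 50 behind the plate at the start.
- pointer (a point): Outer end of the yellow pointer on the slide, 20 above the table, in line (stand's x) with the middle of the handle and 37 from it towards the stand's -y.
- mark_line (a point): Red upright mark bar (4 wide along x, 14 along y, from 16 to 30 above the table), this point in it 20 above the table, on a small clip fixed to the stand beside the slide; axes as the stand's. The pointer is level with it when both have the same x in the stand's frame; it lies 40 to 85 from the pointer's starting place, towards the stand's -x.
- jar: White jar with blue cap, 56 across, 75 high, loose; origin under its centre. Leave it alone.
- figurine: Brass figurine, 52 across, 103 high, loose; origin under its centre. Leave it alone.
- brush: Brush, 170 long, lying loose on the table to the robot's right. Leave it alone.
- loupe: Black loupe, 44 across, 34 high, loose, to the robot's right; origin under its centre. Leave it alone.
- sherd_tray: Cardboard tray with sherds, 140 by 180, 40 high, loose; origin under its centre. Leave it alone.
Not all that is in view belongs to the job. Of the things like the part that bears tile_center, leave any that is green or pink; of the rest the smaller one is meant.

How it is judged:
By the outcome, as a careful person would: the job done as asked, in the order asked, and still so for the second after the job is handed in, while the arm keeps its last pose, push and grip.
It also fails if it takes over 54 s, if anything falls off the work surface, if the arm or the gripper's body presses on something with over 40 N, if the wrist force passes 120 N, or if a joint passes its speed limit or range.

## Working session

There is one attempt and no reset: what is moved stays moved. The work goes in short steps, Python scripts to look and compute and a tool call to move; the robot and the scene stay as the last step left them, time stands still between calls to the robot, and variables do not carry over. Pictures are saved under pics/ and viewed, at most 10 in all, crops included, and the job is handed in when it is done.

Besides the shell and the picture viewer there is one more tool, called after "Emit:" as name(argument=value, ...) on one line, values as JSON. apply_moves: Moves the arm, as the interface text tells. Its arguments: {"type":"object","properties":{"targets":{"type":"array"}},"required":["targets"]}

```bash
ls; mkdir -p pics
cat > h.py <<'E'
import numpy as np,cv2
from plant import *
from scipy.spatial.transform import Rotation as R
def save(n,f): cv2.imwrite('pics/'+f,n[:,:,::-1])
def ray(cal,uv):
    K=np.array(cal['camera_matrix']);D=np.array(cal['D']);T=np.array(cal['pose'])
    p=cv2.undistortPoints(np.array(uv,float).reshape(-1,1,2),K,D).reshape(-1,2)
    d=np.c_[p[:,0],-p[:,1],-np.ones(len(p))]@T[:3,:3].T
    return T[:3,3],d
def atz(cal,uv,z):
    o,d=ray(cal,uv); return o+d*((z-o[2])/d[:,2])[:,None]
def proj(cal,P):
    K=np.array(cal['camera_matrix']);D=np.array(cal['D']);T=np.array(cal['pose'])
    q=(np.atleast_2d(P)-T[:3,3])@T[:3,:3]; q=q*[1,-1,-1]
    return cv2.projectPoints(q.reshape(-1,1,3),np.zeros(3),np.zeros(3),K,D)[0].reshape(-1,2)
E
python3 - <<'E'
from h import *
print(state())
for c in ['scene','top']:
    f=grab_frame(c);save(f,c+'0.png');cal=get_calibration(c);print(c,np.round(cal['pose'],3).tolist(),cal['camera_matrix'],cal['D'])
    for q in ['tile_center','easel','stand','groove','handle','pointer','mark_line','jar','figurine']:
        for r in recognise(c,q): print(q,round(r['score'],2),np.round(r['point'],3),proj(cal,r['point']).round())
E
```

```text
pics
{'time': 0.0, 'joint_pos': array([-1.46701836e+00,  5.33576018e-02,  1.61428395e+00,  1.42589672e-05,
        1.47598905e+00, -1.19006531e-01]), 'joint_vel': array([-0.00081197,  0.00062927, -0.00121848, -0.00094025, -0.00041511,
        0.00038429]), 'joint_efforts': array([ 2.04473254e-03, -3.93682158e+01, -3.70178175e+01,  4.45964332e-06,
        7.26555591e-03,  8.80534472e-07]), 'tool_pos': array([ 0.13803182, -0.60898204,  0.25206851]), 'tool_rot': array([-1.01888855e-03,  9.93801856e-01,  1.11161292e-01,  1.48552353e-05]), 'contact_force': array([0.26955532, 0.47677769, 0.14475652]), 'ft_torque': array([ 0.01574628,  0.03416825, -0.02102105]), 'grasp_force': 0.0, 'gripper_width': 1.0017761865081833}
scene [[-0.799, -0.378, 0.468, 1.197], [0.602, -0.5, 0.623, 0.871], [-0.002, 0.779, 0.627, 0.977], [0.0, 0.0, 0.0, 1.0]] [[484.88352796   0.         256.83834881]
 [  0.         484.88352796 188.2305135 ]
 [  0.           0.           1.        ]] [-0.05397505  0.          0.          0.          0.        ]
tile_center 0.91 [ 0.539 -0.278  0.07 ] [[207. 152.]]
tile_center 0.9
[... 717 characters left out ...]
  249.76895289]
 [  0.         493.27863083 197.26262338]
 [  0.           0.           1.        ]] [-0.05086  0.       0.       0.       0.     ]
tile_center 0.9 [ 0.369 -0.429  0.015] [[389. 254.]]
tile_center 0.88 [ 0.524 -0.286  0.077] [[347. 203.]]
tile_center 0.87 [ 0.19  -0.332  0.018] [[360. 311.]]
tile_center 0.59 [ 0.358 -0.236  0.017] [[329. 256.]]
easel 0.57 [ 0.492 -0.279  0.014] [[341. 215.]]
stand 0.83 [ 0.609 -0.027  0.009] [[264. 179.]]
groove 0.81 [ 0.606 -0.029  0.011] [[265. 179.]]
handle 0.51 [ 0.636 -0.077  0.016] [[279. 171.]]
pointer 0.75 [ 0.639 -0.077  0.021] [[279. 169.]]
jar 0.81 [0.514 0.303 0.071] [[159. 203.]]
figurine 0.49 [ 0.782 -0.026  0.055] [[265. 124.]]
```

Run:
```python
import cv2
a=cv2.imread('pics/scene0.png');b=cv2.imread('pics/top0.png')
cv2.imwrite('pics/s1.png',cv2.resize(a[90:330,100:420],(800,600),interpolation=cv2.INTER_CUBIC))
cv2.imwrite('pics/t1.png',cv2.resize(b[90:330,180:500],(800,600),interpolation=cv2.INTER_CUBIC))
```

```text
(no output)
```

View pics/s1.png

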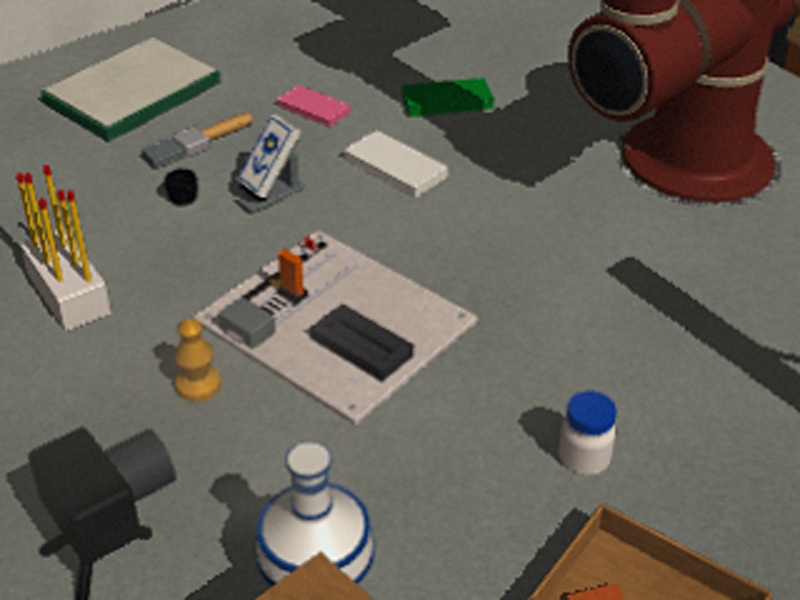

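View pics/t1.png

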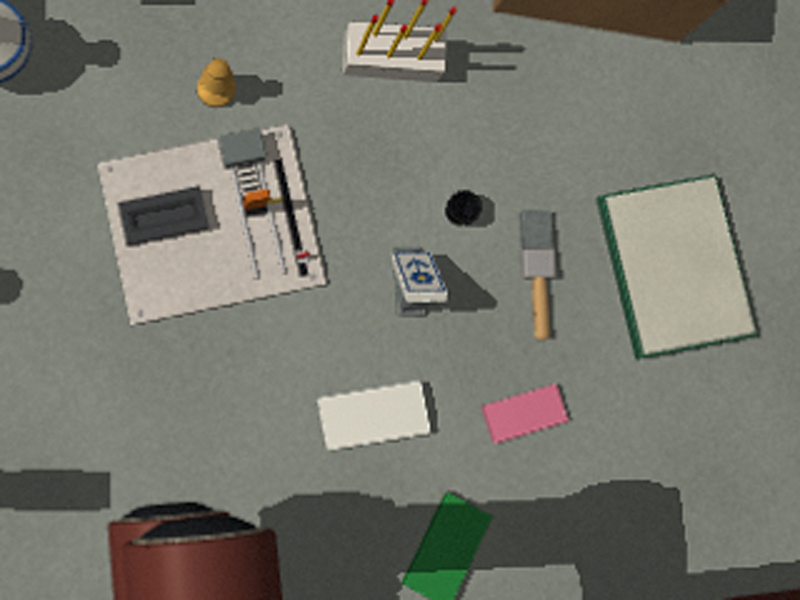

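Scene crop: four tile look-alikes, as scene pixels. They are the blue/white tile on the easel (207,152), a larger plain white tile (258,155), a pink one (225,132) and a green one (279,128). I choose the blue-and-white tile on the easel: it isn't green or pink, and it's smaller than the white one. In the top crop, the stand corners are at crop pixels (98,163), (290,125), (327,283) and (133,324). The orange handle is at (257,200), the red mark at (304,255) and the easel tile at (418,275).

```bash
cat >> h.py <<'E'
def go(p,yaw=None):
    "rows-units needed: shift in tool axes (m) and twist (rad) so tool y axis has given yaw (mod pi)"
    s=state();q=s['tool_rot'];M=R.from_quat([q[1],q[2],q[3],q[0]]).as_matrix()
    d=M.T@(np.array(p)-s['tool_pos']); tw=None
    if yaw is not None:
        cur=np.arctan2(M[1,1],M[0,1]); tw=-((yaw-cur+np.pi/2)%np.pi-np.pi/2)
    return d.round(4),tw, s['tool_pos'].round(4), np.degrees(np.arctan2(M[1,1],M[0,1])).round(2)
E
python3 - <<'E'
from h import *
c=get_calibration('top')
px=np.array([(98,163),(290,125),(327,283),(133,324)])/2.5+[180,90]
P=atz(c,px,.01)[:,:2];print(P.round(3).tolist(),P.mean(0))
e=P[[0,1]]-P[[3,2]];print('x yaw',np.degrees(np.arctan2(e[:,1],e[:,0])),np.linalg.norm(e,axis=1))
e=P[[0,3]]-P[[1,2]];print('y yaw',np.degrees(np.arctan2(e[:,1],e[:,0])),np.linalg.norm(e,axis=1))
w=get_calibration('wrist');s=state();q=s['tool_rot'];M=R.from_quat([q[1],q[2],q[3],q[0]]).as_matrix();T=np.array(w['pose'])
print('cam in tool',(M.T@(T[:3,3]-s['tool_pos'])).round(4),(M.T@T[:3,:3]).round(3).tolist(),w['camera_matrix'],w['D'])
top=cv2.imread('pics/top0.png')
cv2.imwrite('pics/x.png',cv2.resize(top[180:222,325:375],(800,600),interpolation=cv2.INTER_CUBIC))
print(go([.50,-.29,.30],np.pi/2+.2),go([.5,-.29,.3])[3])
E
```

```text
[[0.686, 0.122], [0.742, -0.132], [0.53, -0.18], [0.473, 0.071]] [ 0.60792009 -0.02977972]
x yaw [13.28666836 12.74099185] [0.21904541 0.21717164]
y yaw [102.43026301 102.84167947] [0.26007918 0.25798963]
cam in tool [ 6.860e-02 -1.000e-04 -1.196e-01] [[-0.0, 0.963, 0.271], [1.0, -0.0, 0.001], [0.001, 0.271, -0.963]] [[339.54337464   0.         262.86654775]
 [  0.         339.54337464 193.54631602]
 [  0.           0.           1.        ]] [-0.07482838  0.          0.          0.          0.        ]
(array([ 0.4236, -0.2317, -0.0467]), np.float64(0.0227897725791113), array([ 0.1381, -0.6095,  0.2533]), np.float64(-77.24)) -77.24
```

View pics/x.png

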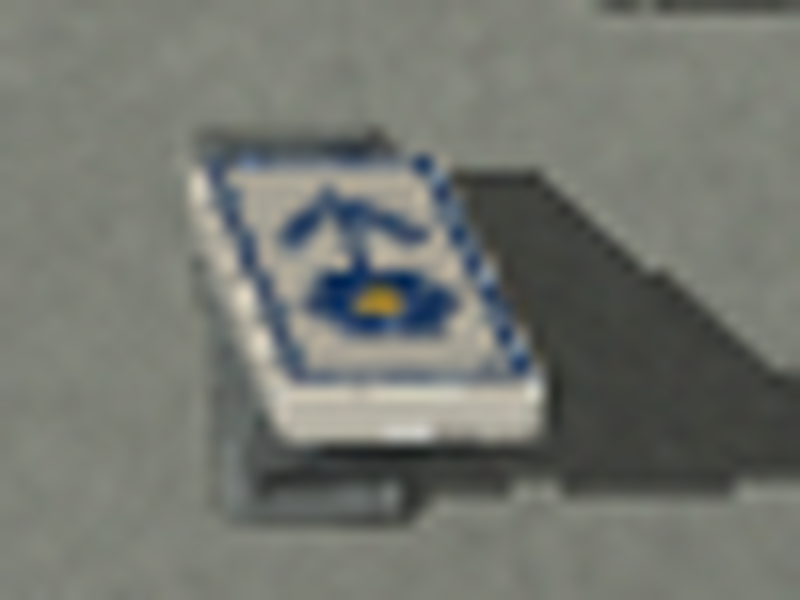

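The close crop confirms it: the flower tile with the blue border is on the grey easel. I'll move to a view pose.

Emit:
apply_moves(targets=[{"translation": [0.3,-0.2,0],"twist": 0,"hand": 1},{"translation": [0.42,-0.23,0],"twist": 0,"hand": 1},{"translation": [0.42,-0.23,0],"twist": 0,"hand": 1},{"translation": [0.42,-0.23,0],"twist": 0,"hand": 1},{"translation": [0.42,-0.23,0],"twist": 0,"hand": 1},{"translation": [0.42,-0.23,0],"twist": 0,"hand": 1},{"translation": [0.42,-0.23,0],"twist": 0,"hand": 1},{"translation": [0.42,-0.23,0],"twist": 0,"hand": 1}])

```text
time: 1.8
tool_pos: [0.4153, -0.3599, 0.2536]
tool_rot: [0.0, 0.994, 0.111, 0.0]
contact_force: [0.5, -0.3, 0.2]
gripper_width: 1.004
grasp_force: 0.0
```

Emit:
apply_moves(targets=[{"translation": [0.42,-0.23,0],"twist": 0,"hand": 1},{"translation": [0.42,-0.23,0],"twist": 0,"hand": 1},{"translation": [0.2,-0.1,0],"twist": 0,"hand": 1},{"translation": [0,0,0],"twist": 0,"hand": 1}])

```text
time: 2.2
tool_pos: [0.505, -0.2816, 0.2533]
tool_rot: [-0.0, 0.994, 0.113, 0.0]
contact_force: [-0.3, 0.2, -0.8]
gripper_width: 1.001
grasp_force: 0.0
```

Run:
```python
from h import *
cal=get_calibration('wrist');f=grab_frame('wrist');save(f,'w1.png');np.save('w1.npy',np.array(cal['pose']))
print(go([.5,-.29,.25]))
for q in ['tile_center','tile_face','easel']:
    for r in recognise('wrist',q): print(q,round(r['score'],2),np.round(r['point'],3),proj(cal,r['point']).round())
m=max(regions_of('wrist','tile_center'),key=lambda r:r['pixels'].sum());a=np.argwhere(m['pixels']);print(a.min(0),a.max(0))
```

```text
(array([-0.0053,  0.0061,  0.0033]), None, array([ 0.5038, -0.2829,  0.2533]), np.float64(-77.08))
tile_center 0.97 [ 0.362 -0.417  0.013] [[345. 301.]]
tile_center 0.81 [ 0.375 -0.249  0.02 ] [[211. 267.]]
tile_center 0.75 [ 0.531 -0.285  0.082] [[274. 151.]]
tile_face 0.87 [ 0.531 -0.285  0.078] [[274. 150.]]
tile_face 0.67 [ 0.62  -0.083  0.021] [[91.  9.]]
tile_face 0.63 [ 0.371 -0.248  0.017] [[209. 269.]]
tile_face 0.62 [ 0.36  -0.412  0.013] [[340. 302.]]
easel 0.57 [ 0.577 -0.286  0.008] [[283.  98.]]
[241 142] [302 256]
```

View pics/w1.png

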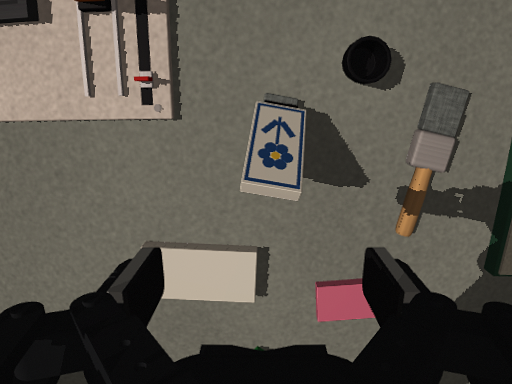

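Wrist view: the flower tile is centred at (274,150), with its lower end at the top of the picture (257,103)-(305,110) and its upper end at (243,190)-(299,198). The red mark is at (143,79). Next I'll fit the tile's pose to its silhouette.

Run:
```python
from h import *
from scipy.optimize import minimize
cal=get_calibration('wrist')
f=cv2.imread('pics/w1.png')
rs=[r['pixels'] for r in regions_of('wrist','tile_center')]
m=[p for p in rs if p[150,274]]; print(len(rs),len(m))
f_=f.astype(int)
if m: m=m[0]
else: raise SystemExit
c=np.cos(np.radians(40));s=np.sin(np.radians(40))
B=np.array([[i*.007,j*.025,k*.05] for i in(-1,1) for j in(-1,1) for k in(-1,1)])
Rt=np.array([[c,0,-s],[0,1,0],[s,0,c]])
def hull(v):
    Rz=R.from_euler('z',v[2]).as_matrix()
    return cv2.convexHull(proj(cal,B@(Rz@Rt).T+[v[0],v[1],.067]).astype(np.float32))
S=8
big=cv2.resize(m.astype(np.uint8),None,fx=S,fy=S,interpolation=cv2.INTER_NEAREST)
def cost(v):
    im=np.zeros_like(big);cv2.fillConvexPoly(im,((hull(v[:3])+.5)*S).round().astype(np.int32),1)
    return (im!=big).sum()/S/S
best=min((minimize(cost,[.525,-.285,y],method='Nelder-Mead',options=dict(initial_simplex=np.array([[.525,-.285,y],[.535,-.285,y],[.525,-.275,y],[.525,-.285,y+.1]]))) for y in(-.1,.1)),key=lambda r:r.fun)
print(best.x,np.degrees(best.x[2]),best.fun,m.sum())
o=f.copy();cv2.polylines(o,[hull(best.x).astype(np.int32)],True,(0,0,255),1);cv2.imwrite('pics/fit.png',cv2.resize(o[80:220,210:370],None,fx=4,fy=4))
x,y,w=best.x; u=np.array([np.cos(w),np.sin(w)]); sft=.022
g=np.r_[np.array([x,y])-u*sft*s,.067+sft*c]; print('grasp',g)
print(go(g+[0,0,.003],w+np.pi/2))
```

```text
2 1
[ 0.53008361 -0.28913974  0.05330604] 3.054211186931726 147.953125 5221
grasp [ 0.51596237 -0.2898932   0.08385298]
(array([0.0122, 0.008 , 0.1665]), np.float64(0.16766013761782883), array([ 0.5024, -0.2848,  0.2533]), np.float64(-77.34))
```

Emit:
apply_moves(targets=[{"translation": [0.12,0.08,0],"twist": 0,"hand": 1},{"translation": [0,0,0.3],"twist": 0.84,"hand": 1},{"translation": [0,0,0.3],"twist": 0.84,"hand": 1},{"translation": [0,0,0],"twist": 0,"hand": 1}])

```text
time: 2.9
tool_pos: [0.5136, -0.2881, 0.1881]
tool_rot: [-0.003, 1.0, 0.027, -0.004]
contact_force: [-0.3, 0.2, -0.5]
gripper_width: 0.996
grasp_force: 0.0
```

Run:
```python
from h import *
print(go([.516,-.2899,.0839],.0533+np.pi/2))
for r in recognise('wrist','tile_center'): print(r)
grab_frame('wrist')
cal=get_calibration('wrist')
for r in recognise('wrist','tile_face'): print(r['score'],r['point'])
```

```text
(array([0.0031, 0.0026, 0.1041]), np.float64(2.1423346456828085e-06), array([ 0.5136, -0.2881,  0.1881]), np.float64(-86.95))
{'point': [0.3625, -0.4166, 0.0132], 'score': 0.97}
{'point': [0.3753, -0.2491, 0.0198], 'score': 0.81}
{'point': [0.5314, -0.2848, 0.0816], 'score': 0.75}
0.79 [0.3609, -0.3972, 0.0169]
0.76 [0.3714, -0.2429, 0.0149]
0.49 [0.631, -0.0913, 0.0195]
```

Emit:
apply_moves(targets=[{"translation": [0.02,0.02,0.3],"twist": 0,"hand": 1},{"translation": [0,0,0.35],"twist": 0,"hand": 1},{"translation": [0,0,0.3],"twist": 0,"hand": 1},{"translation": [0,0,0.08],"twist": 0,"hand": 1},{"translation": [0,0,0],"twist": 0,"hand": 0},{"translation": [0,0,0],"twist": 0,"hand": 0},{"translation": [0,0,0],"twist": 0,"hand": 0},{"translation": [0,0,0],"twist": 0,"hand": 0}])

```text
time: 3.85
tool_pos: [0.5203, -0.2918, 0.0938]
tool_rot: [0.001, 1.0, 0.028, 0.002]
contact_force: [-1.0, 1.5, 6.4]
gripper_width: 0.576
grasp_force: 61.4
```

Run:
```python
from h import *
for i in range(4):
    grab_frame('wrist'); s=state(); print(s['tool_pos'],s['contact_force'],s['grasp_force'],s['gripper_width'],s['joint_vel'].round(3))
```

```text
[ 0.52034797 -0.29185683  0.09382856] [-0.81229     0.73126736  6.56323827] 61.34680490009487 0.5752657227900988 [-0.001  0.    -0.     0.    -0.    -0.001]
[ 0.52035536 -0.29182725  0.09380364] [-1.13841335  2.15298496  5.99976504] 61.349585205316544 0.5793520040866045 [ 0.001  0.    -0.001  0.001  0.001  0.   ]
[ 0.52035029 -0.29184397  0.09381503] [-0.78718469  1.95820228  6.99169386] 61.35051302611828 0.5759235085757998 [-0.001 -0.     0.001  0.001  0.002  0.   ]
[ 0.52034766 -0.29184724  0.0938153 ] [-0.85543231  2.32112706  5.90742098] 61.35113473981619 0.5765181548662793 [-0.    -0.    -0.     0.    -0.001  0.001]
```

Emit:
apply_moves(targets=[{"translation": [0,0,-0.1],"twist": 0,"hand": 0},{"translation": [0,0,-0.3],"twist": 0,"hand": 0},{"translation": [0,0,-0.4],"twist": 0,"hand": 0},{"translation": [0,0,-0.4],"twist": 0,"hand": 0},{"translation": [0,-0.3,-0.3],"twist": -0.4,"hand": 0},{"translation": [0,-0.4,0],"twist": -0.5,"hand": 0},{"translation": [0,-0.45,0],"twist": -0.5,"hand": 0},{"translation": [0,-0.45,0],"twist": -0.3,"hand": 0}])

```text
time: 4.85
tool_pos: [0.4979, -0.1312, 0.2417]
tool_rot: [0.001, 0.994, 0.113, 0.001]
contact_force: [0.5, 0.2, -1.8]
gripper_width: 0.577
grasp_force: 61.3
```

Emit:
apply_moves(targets=[{"translation": [0,-0.4,0],"twist": 0,"hand": 0},{"translation": [0,-0.3,0],"twist": 0,"hand": 0},{"translation": [0,0,0],"twist": 0,"hand": 0},{"translation": [0,0,0],"twist": 0,"hand": 0}])

```text
time: 5.25
tool_pos: [0.4826, -0.064, 0.2412]
tool_rot: [0.001, 0.994, 0.113, 0.001]
contact_force: [0.5, -0.4, -2.0]
gripper_width: 0.577
grasp_force: 61.5
```

Run:
```python
from h import *
print(go([.56,0,.25],np.radians(102.8)))
f=grab_frame('wrist');save(f,'w2.png');cal=get_calibration('wrist');np.save('w2.npy',cal['pose'])
print(state()['contact_force'],state()['gripper_width'])
for q in ['groove','handle','pointer','mark_line','tile_center']:
    for r in recognise('wrist',q): print(q,r['score'],r['point'],proj(cal,r['point']).round())
```

```text
(array([ 0.0898, -0.045 , -0.0087]), np.float64(0.0027583035005651624), array([ 0.4826, -0.064 ,  0.2412]), np.float64(-77.04))
[-0.01337439 -0.55164982 -1.07727396] 0.5756295745264107
groove 0.86 [0.5817, -0.0365, 0.0116] [[258.  63.]]
handle 0.92 [0.6261, -0.0782, 0.0499] [[317.  17.]]
pointer 0.79 [0.6271, -0.0806, 0.0533] [[320.  15.]]
mark_line 0.51 [0.5665, -0.1421, 0.0168] [[358. 104.]]
tile_center 0.87 [0.3638, -0.3982, 0.0118] [[500. 316.]]
tile_center 0.58 [0.3967, -0.2555, 0.0167] [[408. 276.]]
tile_center 0.41 [0.2457, -0.3212, 0.0138] [[412. 382.]]
```

View pics/w2.png

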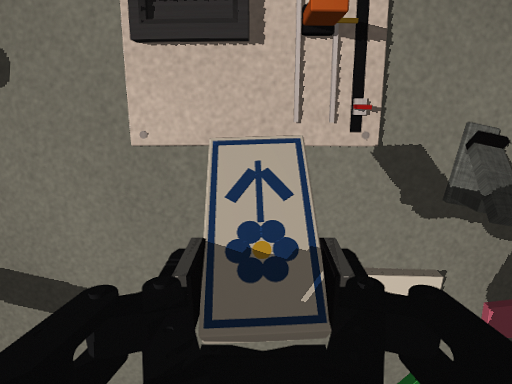

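The tile is held firmly: flower face visible, lower end at (210-303,137), and the red mark at (362,106). I'll rise to see the whole groove and slide above the tile.

Emit:
apply_moves(targets=[{"translation": [0.1,-0.05,-0.4],"twist": 0,"hand": 0},{"translation": [0.2,-0.05,-0.4],"twist": 0,"hand": 0},{"translation": [0.1,0,-0.2],"twist": 0,"hand": 0},{"translation": [0,0,0],"twist": 0,"hand": 0},{"translation": [0,0,0],"twist": 0,"hand": 0}])

```text
time: 6.05
tool_pos: [0.519, -0.0459, 0.3394]
tool_rot: [-0.0, 0.994, 0.112, -0.001]
contact_force: [-1.0, 0.7, -3.2]
gripper_width: 0.574
grasp_force: 61.9
```

Run:
```python
from h import *
f=grab_frame('wrist');save(f,'w3.png');cal=get_calibration('wrist');np.save('w3.npy',cal['pose'])
print(go([.56,0,.25],np.radians(102.8)))
cv2.imwrite('pics/w3c.png',cv2.resize(f[0:180,110:350,::-1],(800,600),interpolation=cv2.INTER_CUBIC))
```

```text
(array([ 0.051 , -0.0353,  0.0881]), np.float64(0.0007468568951924937), array([ 0.5184, -0.0458,  0.3382]), np.float64(-77.16))
```

View pics/w3c.png

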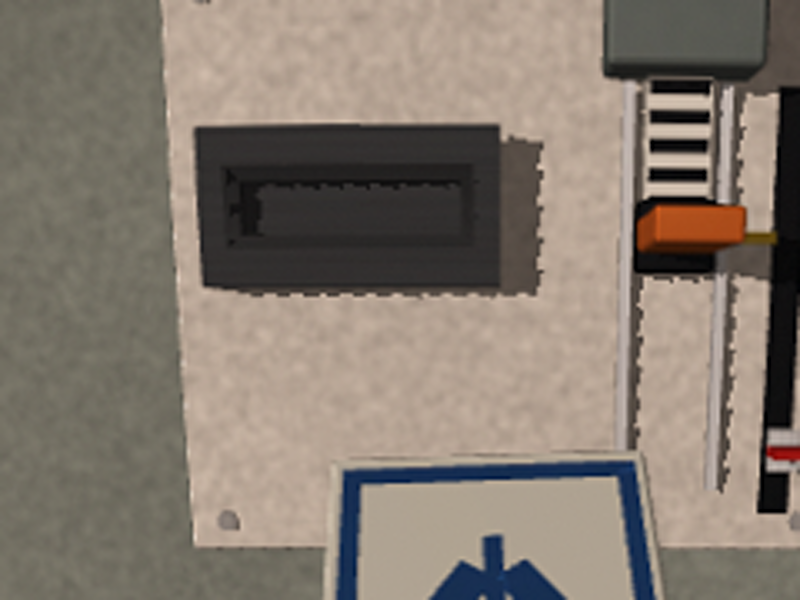

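Crop: the groove mouth runs from (224,165) to (474,246) in the crop. The pointer tip is at (776,238) and the red mark is around (785,453). Next come the groove pose and the tile's pose in the hand.

```bash
cat > fit.py <<'E'
from h import *
from scipy.optimize import least_squares
K=np.array(get_calibration('wrist')['camera_matrix'])
s=state();q=s['tool_rot'];M=R.from_quat([q[1],q[2],q[3],q[0]]).as_matrix()
T=np.array(get_calibration('wrist')['pose']);E=np.eye(4);E[:3,:3]=M.T@T[:3,:3];E[:3,3]=M.T@(T[:3,3]-s['tool_pos'])
ct=dict(camera_matrix=K,D=get_calibration('wrist')['D'],pose=E)
# face corners: order lower(-y,+y side in image left/right), upper left,right ; tool y = image right
def corners(v):
    a=v[3]; zt=np.array([-np.sin(a),0,-np.cos(a)]); xt=np.array([np.cos(a),0,-np.sin(a)]); yt=np.array([0,1,0])
    Rz=R.from_euler('z',v[4]).as_matrix()
    return np.array([Rz@(.007*xt+k*.05*zt+j*.025*yt) for k,j in((-1,-1),(-1,1),(1,-1),(1,1))])+v[:3]
def tilefit(px):
    r=least_squares(lambda v:(proj(ct,corners(v))-px).ravel(),[.01,0,.02,.7,0]);return r.x,r.fun
E
python3 - <<'E'
from fit import *
v,f=tilefit(np.array([(210,137),(303,136),(204,328),(327,323)],float));print('tile in tool',v.round(4),np.degrees(v[3:]),f.round(1))
cal=get_calibration('wrist')
cv=lambda p:np.array(p)/(10/3)+[110,0]-.35
G=atz(cal,cv([(224,166),(473,164),(474,244),(224,247)]),.028);g=G.mean(0);print('groove',g)
e=G[[0,3]]-G[[1,2]];print(np.degrees(np.arctan2(e[:,1],e[:,0]))-90,np.linalg.norm(e,axis=1),np.linalg.norm(G[[0,1]]-G[[3,2]],axis=1))
B=atz(cal,cv([(195,127),(499,125),(500,286),(205,287)]),.028);print('block',B.mean(0));e=B[[0,3]]-B[[1,2]];print(np.degrees(np.arctan2(e[:,1],e[:,0]))-90,np.linalg.norm(e,axis=1),np.linalg.norm(B[[0,1]]-B[[3,2]],axis=1))
p=atz(cal,cv([(776,238)]),.02)[0];m=atz(cal,cv([(790,453)]),.028)[0]
a=np.radians(12.8);X=np.array([np.cos(a),np.sin(a),0]);Y=np.array([-X[1],X[0],0])
print('pointer',p,'mark',m,'travel',(p-m)@X,(p-m)@Y,'pointer-groove in stand',(p-g)@X,(p-g)@Y,'expect -10,-157')
E
```

```text
tile in tool [ 0.0091 -0.0012  0.0378  0.7506 -0.0566] [43.00605958 -3.2430682 ] [ 2.4  1.8 -0.5 -2.4 -0.8  0.6 -0.6 -0.1]
groove [0.61384172 0.03702019 0.028     ]
[12.73160811 13.05434143] [0.0893117  0.09098863] [0.02804123 0.02749171]
block [0.61338488 0.03664177 0.028     ]
[12.59512273 12.63968137] [0.1083717  0.10819235] [0.0554548  0.05536882]
pointer [ 0.63838582 -0.11772335  0.02      ] mark [ 0.56376116 -0.14276875  0.028     ] travel 0.07831896056074444 0.007890018862277167 pointer-groove in stand -0.010349038060650257 -0.15633578076364604 expect -10,-157
```

Run:
```python
from fit import *
f=cv2.imread('pics/w3.png').astype(int)
for qn in ['tile_face','tile_center']:
    for r in regions_of('wrist',qn):
        if r['pixels'][160,240]:
            m=r['pixels']
            for row in range(134,350,18):
                c=np.where(m[row])[0]; print(qn,row,(c.min(),c.max(),len(c)) if len(c) else None)
            rr=np.where(m[:,258])[0];print('rows',rr.min(),rr.max())
# blue border outer edges
hsv=cv2.cvtColor(f.astype(np.uint8),cv2.COLOR_BGR2HSV);b=(hsv[...,1]>120)&(hsv[...,0]>100)&(hsv[...,0]<130)
for row in (150,170,190,210,230,300,310,320,324): c=np.where(b[row])[0];print(row,c.min() if len(c) else 0,c.max() if len(c) else 0)
for col in (220,258,290,310): c=np.where(b[:,col])[0];print('col',col,c.min(),c.max())
for col in (225,258,290): print([int(x) for x in f[128:146,col].mean(1)],[int(x) for x in f[318:350,col].mean(1)])
```

```text
tile_face 134 None
tile_face 152 (np.int64(209), np.int64(305), 97)
tile_face 170 (np.int64(208), np.int64(308), 101)
tile_face 188 (np.int64(206), np.int64(310), 105)
tile_face 206 (np.int64(205), np.int64(313), 109)
tile_face 224 (np.int64(205), np.int64(316), 112)
tile_face 242 (np.int64(206), np.int64(319), 114)
tile_face 260 (np.int64(204), np.int64(322), 119)
tile_face 278 (np.int64(202), np.int64(324), 123)
tile_face 296 (np.int64(201), np.int64(326), 126)
tile_face 314 (np.int64(199), np.int64(328), 130)
tile_face 332 (np.int64(197), np.int64(329), 133)
rows 136 341
tile_center 134 None
tile_center 152 (np.int64(210), np.int64(305), 96)
tile_center 170 (np.int64(208), np.int64(308), 101)
tile_center 188 (np.int64(206), np.int64(310), 105)
tile_center 206 (np.int64(206), np.int64(313), 108)
tile_center 224 (np.int64(206), np.int64(315), 110)
tile_center 242 (np.int64(207), np.int64(318), 112)
tile_center 260 (np.int64(205), np.int64(320), 116)
tile_center 278 (np.int64(203), np.int64(323), 121)
tile_center 296 (np.int64(202), np.int64(325), 124)
tile_center 314 (np.int64(199),
[... 210 characters left out ...]
col 258 140 325
col 290 139 323
col 310 59 322
[162, 165, 167, 167, 166, 164, 165, 164, 166, 128, 155, 168, 97, 51, 49, 49, 41, 143] [81, 55, 23, 25, 27, 27, 25, 27, 23, 44, 79, 86, 85, 84, 84, 86, 86, 88, 80, 79, 79, 79, 76, 100, 141, 119, 82, 16, 7, 8, 10, 9]
[160, 165, 168, 167, 165, 163, 166, 169, 131, 157, 167, 92, 50, 48, 48, 38, 160, 162] [33, 26, 26, 26, 26, 27, 25, 22, 64, 86, 86, 84, 84, 84, 86, 86, 85, 81, 79, 79, 78, 78, 78, 84, 108, 106, 107, 106, 110, 113, 113, 92]
[168, 168, 165, 158, 153, 154, 160, 133, 156, 166, 96, 52, 48, 48, 39, 156, 162, 159] [25, 28, 26, 25, 25, 24, 39, 73, 86, 84, 84, 84, 84, 86, 87, 82, 80, 79, 79, 79, 78, 82, 112, 102, 109, 110, 110, 88, 15, 7, 8, 9]
```

Run:
```python
from fit import *
import fit
px=np.array([(213.3,140.2),(300.2,138.2),(204,328),(326.3,322.5)])
def cr(v,w,l):
    a=v[3]; zt=np.array([-np.sin(a),0,-np.cos(a)]); xt=np.array([np.cos(a),0,-np.sin(a)]); yt=np.array([0,1,0])
    Rz=R.from_euler('z',v[4]).as_matrix()
    return np.array([Rz@(.007*xt+k*l*zt+j*w*yt) for k,j in((-1,-1),(-1,1),(1,-1),(1,1))])+v[:3]
for w,l in((.023,.048),(.0235,.0485),(.0225,.0475),(.023,.046)):
    r=least_squares(lambda v:(proj(ct,cr(v,w,l))-px).ravel(),[.01,0,.02,.7,0]);print(w,l,r.x.round(4),np.degrees(r.x[3:]).round(1),r.fun.round(1))
# general 6dof
r=least_squares(lambda v:(proj(ct,R.from_rotvec(v[5]*np.array([1,0,0])).apply(cr(v,.023,.048)-v[:3])+v[:3])-px).ravel(),[.01,0,.02,.7,0,0]);print(r.x.round(4),r.fun.round(1))
```

```text
0.023 0.048 [ 0.0118 -0.0012  0.0295  0.6863 -0.0595] [39.3 -3.4] [ 1.2  1.5  0.2 -1.7 -0.5  0.3 -0.5 -0.2]
0.0235 0.0485 [ 0.0108 -0.0012  0.032   0.6983 -0.0591] [40.  -3.4] [ 0.8  1.5  0.6 -1.6 -0.4  0.3 -0.6 -0.2]
0.0225 0.0475 [ 0.0128 -0.0012  0.027   0.6741 -0.0599] [38.6 -3.4] [ 1.6  1.4 -0.1 -1.7 -0.6  0.4 -0.5 -0.2]
0.023 0.046 [ 0.0121 -0.0012  0.0272  0.7335 -0.058 ] [42.  -3.3] [-0.2  1.7  1.5 -1.5 -0.3  0.1 -0.7 -0.3]
[ 0.0118 -0.0015  0.0294  0.6833 -0.0195  0.0418] [ 0.4  0.  -0.4 -0.1 -0.  -0.1  0.1  0.2]
```

Emit:
apply_moves(targets=[{"translation": [0.15,-0.12,0.3],"twist": 0,"hand": 0},{"translation": [0.15,-0.12,0.3],"twist": 0,"hand": 0},{"translation": [0.15,-0.12,0.3],"twist": 0,"hand": 0},{"translation": [0.15,-0.12,0.3],"twist": 0,"hand": 0},{"translation": [0.11,-0.11,0.3],"twist": 0,"hand": 0},{"translation": [0,0,0.3],"twist": 0,"hand": 0},{"translation": [0,0,0],"twist": 0,"hand": 0},{"translation": [0,0,0],"twist": 0,"hand": 0}])

```text
time: 7.0
tool_pos: [0.5742, 0.0276, 0.1592]
tool_rot: [-0.0, 0.994, 0.112, -0.001]
contact_force: [1.0, -0.1, -0.4]
gripper_width: 0.577
grasp_force: 62.1
```

```bash
cat >> h.py <<'E'
G=np.array([.6138,.0370,0]);A=np.radians(12.85);SX=np.array([np.cos(A),np.sin(A),0]);SY=np.array([-SX[1],SX[0],0])
def sg(): 
    s=state();d=s['tool_pos']-G;return 'TCP in groove frame mm',(1000*np.array([d@SX,d@SY,d[2]])).round(1),'F',np.round([s['contact_force']@SX,s['contact_force']@SY,s['contact_force'][2]],1),round(s['grasp_force'],1),round(s['gripper_width'],3),round(s['time'],2)
E
python3 - <<'E'
from h import *
print(sg()); print(go([.57,.02,.1],A+np.pi/2))
f=grab_frame('wrist');save(f,'w4.png');cal=get_calibration('wrist')
cv2.imwrite('pics/w4c.png',cv2.resize(f[0:240,110:430,::-1],(800,600),interpolation=cv2.INTER_CUBIC))
E
```

```text
('TCP in groove frame mm', array([-40.7,  -0.3, 159.2]), 'F', array([ 1. , -0.4, -0.4]), 62.1, 0.577, 7.0)
(array([-0.0056,  0.0066,  0.0592]), np.float64(0.0001288391978402359), array([0.5742, 0.0276, 0.1592]), np.float64(-77.14))
```

View pics/w4c.png

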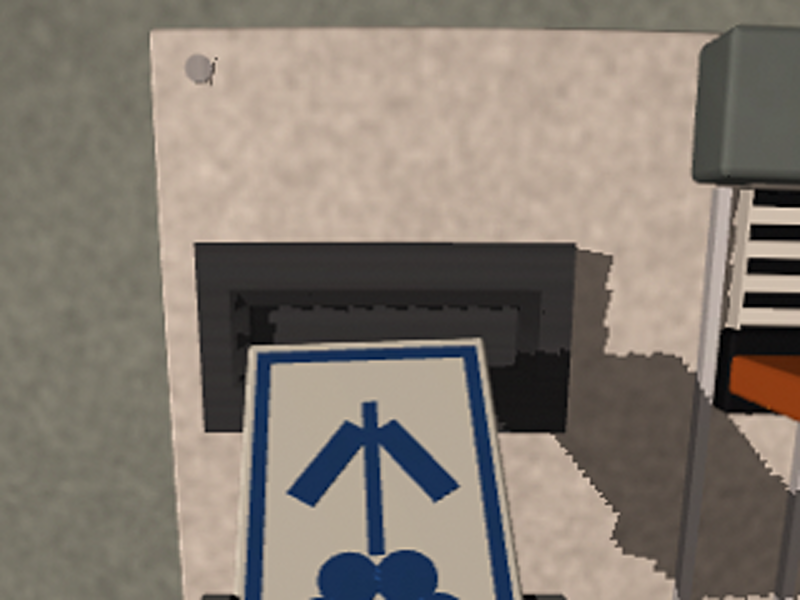

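Wrist crop: the tile's lower edge, (250,347)-(480,338), hangs just before the groove mouth, whose far edge is (230,291)-(541,291). It's lined up and nearly parallel. I'll check the far edge numerically, then descend.

Run:
```python
from h import *
cal=get_calibration('wrist')
P=atz(cal,np.array([(230,292),(541,291),(195,243),(576,243)])/2.5+[110,0]-.3,.028)-G
for p in P: print(1000*p@SX,1000*p@SY)
print('expect 14.5,+-45.5; 28, +-55')
```

```text
16.420305761220543 44.43501075953246
16.718169013506966 -46.52795950255569
30.44297330757744 54.02580645344653
30.45162379073387 -56.11019021637854
expect 14.5,+-45.5; 28, +-55
```

Emit:
apply_moves(targets=[{"translation": [0,0,0.2],"twist": 0,"hand": 0},{"translation": [0,0,0.2],"twist": 0,"hand": 0},{"translation": [0,0,0.1],"twist": 0,"hand": 0},{"translation": [0,0,0],"twist": 0,"hand": 0}])

```text
time: 7.45
tool_pos: [0.575, 0.0276, 0.1102]
tool_rot: [-0.0, 0.994, 0.112, -0.0]
contact_force: [-0.3, -0.1, -0.8]
gripper_width: 0.576
grasp_force: 61.9
```

```bash
python3 -c "
from h import *
print(sg())"
```

```text
('TCP in groove frame mm', array([-39.9,  -0.6, 110.2]), 'F', array([-0.3, -0. , -0.8]), 61.9, 0.576, 7.45)
```

Emit:
apply_moves(targets=[{"translation": [0.015,0,0.08],"twist": 0,"hand": 0},{"translation": [0,0,0.05],"twist": 0,"hand": 0},{"translation": [0,0,0.03],"twist": 0,"hand": 0},{"translation": [0,0,0],"twist": 0,"hand": 0}])

```text
time: 7.85
tool_pos: [0.5766, 0.0282, 0.094]
tool_rot: [-0.0, 0.994, 0.112, -0.0]
contact_force: [-0.5, 0.1, -2.1]
gripper_width: 0.576
grasp_force: 62.0
```

Run:
```python
from h import *
print(sg())
f=grab_frame('wrist');cv2.imwrite('pics/w5c.png',cv2.resize(f[0:180,140:380,::-1],(800,600),interpolation=cv2.INTER_CUBIC))
```

```text
('TCP in groove frame mm', array([-38.2,  -0.3,  94. ]), 'F', array([-0.5,  0.3, -2.1]), 62.0, 0.576, 7.85)
```

View pics/w5c.png

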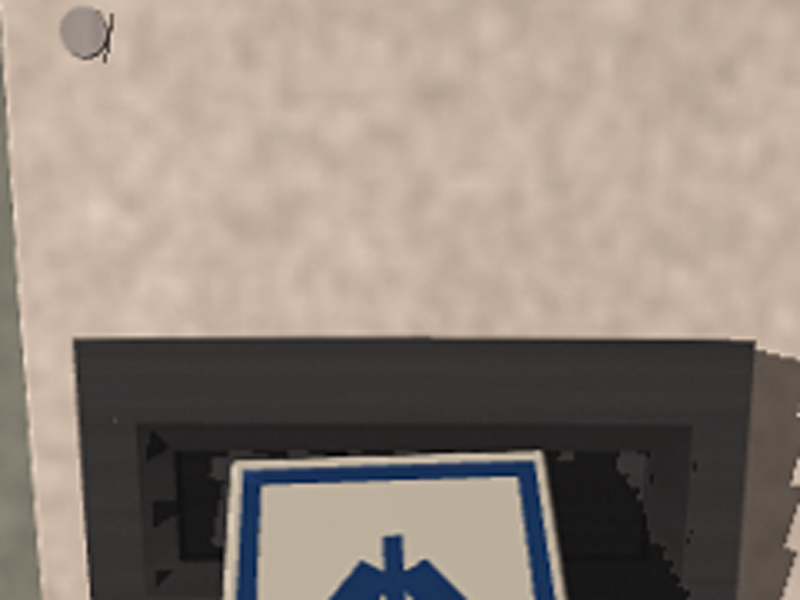

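The tile's face edge, (235,460)-(545,452), is inside the groove mouth near the far wall. I'll lower a bit more, then start the arc.

Emit:
apply_moves(targets=[{"translation": [0,0,0.03],"twist": 0,"hand": 0},{"translation": [0,0,0.015],"twist": 0,"hand": 0},{"translation": [0,0,0],"twist": 0,"hand": 0}])

```text
time: 8.2
tool_pos: [0.577, 0.0281, 0.0902]
tool_rot: [0.0, 0.994, 0.112, 0.0]
contact_force: [-1.2, -0.0, 1.8]
gripper_width: 0.573
grasp_force: 61.9
```

```bash
python3 -c "
from h import *
print(sg())"
```

```text
('TCP in groove frame mm', array([-37.9,  -0.5,  90.2]), 'F', array([-1.2,  0.3,  1.8]), 61.9, 0.573, 8.2)
```

Emit:
apply_moves(targets=[{"translation": [0.03,0,-0.01],"twist": 0,"hand": 0},{"translation": [0.03,0,-0.015],"twist": 0,"hand": 0},{"translation": [0.03,0,-0.015],"twist": 0,"hand": 0},{"translation": [0,0,0],"twist": 0,"hand": 0}])

```text
time: 8.6
tool_pos: [0.5842, 0.0292, 0.0947]
tool_rot: [0.001, 0.994, 0.112, -0.003]
contact_force: [-10.2, -4.2, 9.5]
gripper_width: 0.578
grasp_force: 60.2
```

```bash
python3 -c "
from h import *
print(sg())"
```

```text
('TCP in groove frame mm', array([-30.6,  -1. ,  94.7]), 'F', array([-10.9,  -1.8,   9.5]), 60.2, 0.578, 8.6)
```

Emit:
apply_moves(targets=[{"translation": [0.035,0,-0.015],"twist": 0,"hand": 0},{"translation": [0.035,0,-0.01],"twist": 0,"hand": 0},{"translation": [0.035,0,-0.01],"twist": 0,"hand": 0},{"translation": [0,0,0],"twist": 0,"hand": 0}])

```text
time: 9.0
tool_pos: [0.5926, 0.0312, 0.0987]
tool_rot: [0.001, 0.994, 0.112, -0.006]
contact_force: [-17.7, -5.1, 17.5]
gripper_width: 0.569
grasp_force: 61.7
```

Run:
```python
from h import *
print(sg())
f=grab_frame('wrist');g=grab_frame('scene')
o=np.hstack([cv2.resize(f[0:384,110:430],(500,600)),cv2.resize(g[170:260,190:235],(300,600),interpolation=cv2.INTER_CUBIC)])
cv2.imwrite('pics/w6.png',o[:,:,::-1])
```

```text
('TCP in groove frame mm', array([-22. ,  -1. ,  98.7]), 'F', array([-18.4,  -1.1,  17.5]), 61.7, 0.569, 9.0)
```

View pics/w6.png

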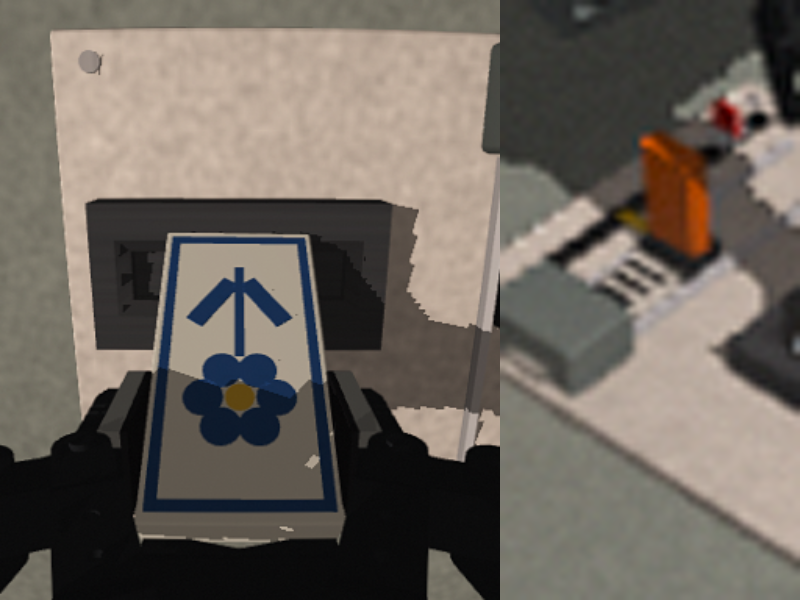

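Picture: the lower end is at the groove, its blue border running (172,237)-(307,237). The upper end is at (144,511)-(338,500), still clearly tilted. I'll fit the tilt numerically.

```bash
cat >> fit.py <<'E'
def cr(v,w,l):
    a=v[3]; zt=np.array([-np.sin(a),0,-np.cos(a)]); xt=np.array([np.cos(a),0,-np.sin(a)]); yt=np.array([0,1,0])
    Rz=R.from_euler('z',v[4]).as_matrix()
    return np.array([Rz@(.007*xt+k*l*zt+j*w*yt) for k,j in((-1,-1),(-1,1),(1,-1),(1,1))])+v[:3]
def bfit(px,w=.0232,l=.0482):
    r=least_squares(lambda v:(proj(ct,R.from_rotvec(v[5]*np.array([1,0,0])).apply(cr(v,w,l)-v[:3])+v[:3])-px).ravel(),[.01,0,.02,.6,0,0])
    v=r.x; a=v[3];zt=np.array([-np.sin(a),-np.cos(a)]);xt=np.array([np.cos(a),-np.sin(a)]);c=v[[0,2]]
    return v.round(4),np.degrees(v[3:]).round(1),'bb',(c-.007*xt-.05*zt).round(4),'fb',(c+.007*xt-.05*zt).round(4),r.fun.round(1)
def auto(f):
    "blue border outer quad from the wrist picture (rgb)"
    hsv=cv2.cvtColor(np.ascontiguousarray(f),cv2.COLOR_RGB2HSV);b=((hsv[...,1]>110)&(hsv[...,0]>100)&(hsv[...,0]<130)).astype(np.uint8)
    n,l,st,ce=cv2.connectedComponentsWithStats(b);i=max(range(1,n),key=lambda i:st[i,2]*st[i,3] if 150<st[i,0]+st[i,2]/2<360 else 0)
    h=cv2.convexHull(np.argwhere(l==i)[:,::-1].astype(np.float32))
    q=cv2.minAreaRect(h)
    for e in np.arange(.5,12,.25):
        a=cv2.approxPolyDP(h,e,True)[:,0]
        if len(a)<=4: break
    a=a[np.argsort(a[:,1])]; lo=a[:2][np.argsort(a[:2,0])];up=a[2:][np.argsort(a[2:,0])]
    return np.r_[lo,up].astype(float)
E
python3 - <<'E'
from fit import *
px=np.array([(172,237),(307,237),(144,511),(338,500)])/1.5625+[110,0]-.2
print(bfit(px)); f=grab_frame('wrist'); q=auto(f); print(q.tolist(),px.tolist()); print(bfit(q) if len(q)==4 else '')
print(sg())
E
```

```text
(array([ 0.0084,  0.    ,  0.0313,  0.5643, -0.0378, -0.014 ]), array([32.3, -2.2, -0.8]), 'bb', array([0.0292, 0.0773]), 'fb', array([0.041 , 0.0699]), array([ 1.1,  1.3, -2.1, -1.6, -0.1, -2. ,  0.8,  2.2]))
[[221.0, 152.0], [304.0, 153.0], [202.0, 326.0], [325.0, 326.0]] [[219.88, 151.48000000000002], [306.28000000000003, 151.48000000000002], [201.96, 326.84000000000003], [326.12, 319.8]]
(array([ 6.900e-03, -4.000e-04,  3.240e-02,  5.829e-01,  1.300e-02,
        1.600e-02]), array([33.4,  0.7,  0.9]), 'bb', array([0.0286, 0.078 ]), 'fb', array([0.0403, 0.0703]), array([-0. ,  0.1, -0. , -0.1,  0. , -0.1,  0. ,  0.1]))
('TCP in groove frame mm', array([-22. ,  -1. ,  98.7]), 'F', array([-18.5,  -1.7,  16.4]), 61.8, 0.571, 9.15)
```

Tilt is down to about 32°, but the front corner rode up the chamfer. I'll back off, reseat the tile down to the floor and continue pressing down.

Emit:
apply_moves(targets=[{"translation": [-0.03,0,-0.02],"twist": 0,"hand": 0},{"translation": [-0.04,0,0],"twist": 0,"hand": 0},{"translation": [-0.04,0,0],"twist": 0,"hand": 0},{"translation": [0,0,0],"twist": 0,"hand": 0}])

```text
time: 9.55
tool_pos: [0.5846, 0.0301, 0.0989]
tool_rot: [-0.0, 0.994, 0.112, -0.0]
contact_force: [-0.1, 0.0, -2.2]
gripper_width: 0.57
grasp_force: 62.0
```

Run:
```python
from fit import *
print(sg());f=grab_frame('wrist')
# border edge lines by robust line fits
def lines(f):
    hsv=cv2.cvtColor(np.ascontiguousarray(f),cv2.COLOR_RGB2HSV);b=(hsv[...,1]>110)&(hsv[...,0]>100)&(hsv[...,0]<130)
    n,l,st,ce=cv2.connectedComponentsWithStats(b.astype(np.uint8));i=max(range(1,n),key=lambda i:st[i,2]*st[i,3] if 150<st[i,0]+st[i,2]/2<360 else 0)
    b=l==i;y0,x0,h,w=st[i,1],st[i,0],st[i,3],st[i,2]
    rows=np.arange(y0+12,y0+h-30);L=[(np.where(b[r])[0].min()-.5,r) for r in rows];Rr=[(np.where(b[r])[0].max()+.5,r) for r in rows]
    cols=np.arange(x0+30,x0+w-30);T=[(c,np.where(b[:,c])[0].min()-.5) for c in cols];B=[(c,np.where(b[:,c])[0].max()+.5) for c in cols]
    fl=[cv2.fitLine(np.array(k,np.float32),cv2.DIST_HUBER,0,.01,.01).ravel() for k in(L,Rr,T,B)]
    def X(a,c): t=np.linalg.solve(np.c_[a[:2],-c[:2]],c[2:]-a[2:]);return a[2:]+a[:2]*t[0]
    return np.array([X(fl[0],fl[2]),X(fl[1],fl[2]),X(fl[0],fl[3]),X(fl[1],fl[3])])
q=lines(f);print(q.round(1).tolist());print(bfit(q))
q=lines(cv2.imread('pics/w3.png')[:,:,::-1]);print('w3',q.round(1).tolist(),bfit(q))
```

```text
('TCP in groove frame mm', array([-30. ,  -0.2,  98.9]), 'F', array([-0.1,  0.1, -2.2]), 62.0, 0.57, 9.55)
[[220.1999969482422, 150.5], [304.5, 150.5], [200.6999969482422, 327.5], [325.70001220703125, 327.5]]
(array([ 8.100e-03, -4.000e-04,  3.040e-02,  5.915e-01,  3.100e-03,
        8.300e-03]), array([33.9,  0.2,  0.5]), 'bb', array([0.0301, 0.0758]), 'fb', array([0.0418, 0.068 ]), array([ 0.1, -0.1, -0. ,  0.1, -0. ,  0.1, -0. , -0.1]))
w3 [[212.89999389648438, 140.8000030517578], [299.70001220703125, 138.10000610351562], [203.0, 328.1000061035156], [326.6000061035156, 321.79998779296875]] (array([ 0.0117, -0.0016,  0.0297,  0.6737, -0.0305,  0.0345]), array([38.6, -1.7,  2. ]), 'bb', array([0.0375, 0.0732]), 'fb', array([0.0484, 0.0645]), array([ 0.1,  0.1, -0.2, -0.2,  0. , -0.3,  0.1,  0.3]))
```

Emit:
apply_moves(targets=[{"translation": [-0.02,0,0.03],"twist": 0,"hand": 0},{"translation": [0,0,0.03],"twist": 0,"hand": 0},{"translation": [0,0,0],"twist": 0,"hand": 0}])

```text
time: 9.9
tool_pos: [0.5831, 0.0296, 0.0931]
tool_rot: [-0.0, 0.994, 0.112, -0.0]
contact_force: [-0.9, -0.1, -2.2]
gripper_width: 0.571
grasp_force: 62.0
```

Emit:
apply_moves(targets=[{"translation": [0,0,0.01],"twist": 0,"hand": 0},{"translation": [0,0,0],"twist": 0,"hand": 0}])

```text
time: 10.1
tool_pos: [0.5831, 0.0297, 0.0928]
tool_rot: [-0.0, 0.994, 0.112, -0.0]
contact_force: [-3.3, 0.2, 4.3]
gripper_width: 0.569
grasp_force: 62.5
```

```bash
python3 -c "
from h import *
print(sg())"
```

```text
('TCP in groove frame mm', array([-31.6,  -0.3,  92.8]), 'F', array([-3.1,  1. ,  4.3]), 62.5, 0.569, 10.1)
```

Emit:
apply_moves(targets=[{"translation": [-0.025,0,0],"twist": 0,"hand": 0},{"translation": [0,0,0.02],"twist": 0,"hand": 0},{"translation": [0,0,0],"twist": 0,"hand": 0}])

```text
time: 10.4
tool_pos: [0.5813, 0.0291, 0.0904]
tool_rot: [0.0, 0.994, 0.112, 0.001]
contact_force: [1.9, 1.2, -0.7]
gripper_width: 0.571
grasp_force: 62.1
```

```bash
python3 -c "
from h import *
print(sg())"
```

```text
('TCP in groove frame mm', array([-33.4,  -0.5,  90.4]), 'F', array([ 2.1,  0.8, -0.7]), 62.1, 0.571, 10.4)
```

Emit:
apply_moves(targets=[{"translation": [0.005,0,0.02],"twist": 0,"hand": 0},{"translation": [0,0,0],"twist": 0,"hand": 0}])

```text
time: 10.6
tool_pos: [0.5821, 0.0292, 0.089]
tool_rot: [0.0, 0.994, 0.112, 0.001]
contact_force: [1.6, 0.4, 1.7]
gripper_width: 0.573
grasp_force: 62.3
```

Run:
```python
from fit import *
print(sg())
```

```text
('TCP in groove frame mm', array([-32.6,  -0.6,  89. ]), 'F', array([1.6, 0.1, 1.7]), 62.3, 0.573, 10.6)
```

Emit:
apply_moves(targets=[{"translation": [0.02,0,0.01],"twist": 0,"hand": 0},{"translation": [0.025,0,-0.005],"twist": 0,"hand": 0},{"translation": [0.025,0,-0.01],"twist": 0,"hand": 0},{"translation": [0.025,0,-0.01],"twist": 0,"hand": 0},{"translation": [0,0,0],"twist": 0,"hand": 0}])

```text
time: 11.1
tool_pos: [0.5847, 0.0298, 0.0893]
tool_rot: [0.001, 0.994, 0.113, -0.009]
contact_force: [-20.5, -5.2, 17.5]
gripper_width: 0.574
grasp_force: 64.2
```

```bash
cat >> fit.py <<'E'
def lines(f):
    hsv=cv2.cvtColor(np.ascontiguousarray(f),cv2.COLOR_RGB2HSV);b=(hsv[...,1]>110)&(hsv[...,0]>100)&(hsv[...,0]<130)
    n,l,st,ce=cv2.connectedComponentsWithStats(b.astype(np.uint8));i=max(range(1,n),key=lambda i:st[i,2]*st[i,3] if 150<st[i,0]+st[i,2]/2<360 else 0)
    b=l==i;y0,x0,h,w=st[i,1],st[i,0],st[i,3],st[i,2]
    rows=np.arange(y0+12,y0+h-30);L=[(np.where(b[r])[0].min()-.5,r) for r in rows];Rr=[(np.where(b[r])[0].max()+.5,r) for r in rows]
    cols=np.arange(x0+30,x0+w-30);T=[(c,np.where(b[:,c])[0].min()-.5) for c in cols];B=[(c,np.where(b[:,c])[0].max()+.5) for c in cols]
    fl=[cv2.fitLine(np.array(k,np.float32),cv2.DIST_HUBER,0,.01,.01).ravel() for k in(L,Rr,T,B)]
    def X(a,c): t=np.linalg.solve(np.c_[a[:2],-c[:2]],c[2:]-a[2:]);return a[2:]+a[:2]*t[0]
    return np.array([X(fl[0],fl[2]),X(fl[1],fl[2]),X(fl[0],fl[3]),X(fl[1],fl[3])])
def rep():
    print(sg());f=grab_frame('wrist');q=lines(f);r=bfit(q);print(q.round().tolist(),*r)
    d=state()['tool_pos']-G;x,z=1000*d@SX,1000*d[2]
    print('bb',x+1000*r[3][0]-1.7,z-1000*r[3][1],'fb',x+1000*r[5][0]-1.7,z-1000*r[5][1])
E
python3 -c "
from fit import *
rep()"
```

```text
('TCP in groove frame mm', array([-30. ,  -0.6,  89.3]), 'F', array([-21.2,  -0.5,  17.5]), 64.2, 0.574, 11.1)
[[220.0, 152.0], [304.0, 152.0], [201.0, 326.0], [326.0, 326.0]] [ 7.900e-03 -4.000e-04  3.070e-02  5.787e-01  3.000e-03  8.000e-03] [33.2  0.2  0.5] bb [0.0294 0.0764] fb [0.0411 0.0687] [ 0.1 -0.1 -0.1  0.1 -0.   0.1  0.  -0.1]
bb -2.2729334860505697 12.882201021732328 fb 9.427066513949427 20.582201021732317
```

Emit:
apply_moves(targets=[{"translation": [0.01,0,-0.02],"twist": 0,"hand": 0},{"translation": [0.02,0,-0.015],"twist": 0,"hand": 0},{"translation": [0.02,0,-0.01],"twist": 0,"hand": 0},{"translation": [0,0,0],"twist": 0,"hand": 0}])

```text
time: 11.55
tool_pos: [0.5896, 0.0316, 0.0913]
tool_rot: [0.0, 0.994, 0.112, -0.008]
contact_force: [-12.3, -3.0, 5.8]
gripper_width: 0.579
grasp_force: 62.5
```

```bash
python3 -c "
from fit import *
rep()"
```

```text
('TCP in groove frame mm', array([-24.8,   0.1,  91.3]), 'F', array([-12.6,  -0.2,   5.8]), 62.5, 0.579, 11.55)
[[222.0, 160.0], [304.0, 160.0], [200.0, 328.0], [326.0, 328.0]] [ 5.100e-03 -3.000e-04  3.100e-02  5.079e-01  1.500e-03  4.200e-03] [29.1  0.1  0.2] bb [0.0233 0.0781] fb [0.0355 0.0713] [ 0.1 -0.  -0.   0.  -0.   0.   0.  -0. ]
bb -3.199219883133215 13.209838625444533 fb 9.000780116866785 20.009838625444544
```

Pivoting well: 29°, with the front corner bearing on the straight wall. Continuing.

Emit:
apply_moves(targets=[{"translation": [0.025,0,-0.01],"twist": 0,"hand": 0},{"translation": [0.025,0,-0.01],"twist": 0,"hand": 0},{"translation": [0.025,0,-0.01],"twist": 0,"hand": 0},{"translation": [0.025,0,-0.01],"twist": 0,"hand": 0},{"translation": [0,0,0],"twist": 0,"hand": 0}])

```text
time: 12.1
tool_pos: [0.5999, 0.0341, 0.095]
tool_rot: [-0.0, 0.994, 0.112, -0.008]
contact_force: [-9.6, -2.2, 1.7]
gripper_width: 0.576
grasp_force: 63.1
```

```bash
python3 -c "
from fit import *
rep()"
```

```text
('TCP in groove frame mm', array([-14.2,   0.3,  95. ]), 'F', array([-9.8, -0. ,  1.7]), 63.1, 0.576, 12.1)
[[223.0, 176.0], [302.0, 176.0], [199.0, 328.0], [327.0, 328.0]] [ 1.000e-04 -4.000e-04  3.160e-02  3.792e-01  1.200e-03  3.400e-03] [21.7  0.1  0.2] bb [0.0121 0.0806] fb [0.0251 0.0754] [-0.1 -0.   0.1  0.   0.   0.  -0.  -0. ]
bb -3.795096127561302 14.45910192548115 fb 9.2049038724387 19.659101925481167
```

Emit:
apply_moves(targets=[{"translation": [0.03,0,0],"twist": 0,"hand": 0},{"translation": [0.03,0,0],"twist": 0,"hand": 0},{"translation": [0.03,0,0],"twist": 0,"hand": 0},{"translation": [0.03,0,0],"twist": 0,"hand": 0},{"translation": [0,0,0],"twist": 0,"hand": 0}])

```text
time: 12.65
tool_pos: [0.6122, 0.0369, 0.0958]
tool_rot: [-0.0, 0.994, 0.112, -0.007]
contact_force: [-9.1, -2.3, 4.1]
gripper_width: 0.572
grasp_force: 63.9
```

```bash
python3 -c "
from fit import *
rep()"
```

```text
('TCP in groove frame mm', array([-1.6,  0.2, 95.8]), 'F', array([-9.4, -0.3,  4.1]), 63.9, 0.572, 12.65)
[[225.0, 196.0], [301.0, 196.0], [198.0, 328.0], [328.0, 328.0]] [-0.0058 -0.0003  0.0311  0.2315 -0.0013 -0.0008] [13.3 -0.1 -0. ] bb [-0.0011  0.0814] fb [0.0125 0.0782] [-0.2  0.   0.2 -0.   0.1 -0.  -0.1  0. ]
bb -4.417569959433277 14.420449163869577 fb 9.182430040566723 17.62044916386958
```

Emit:
apply_moves(targets=[{"translation": [0.025,0,0.005],"twist": 0,"hand": 0},{"translation": [0.025,0,0.005],"twist": 0,"hand": 0},{"translation": [0,0,0],"twist": 0,"hand": 0}])

```text
time: 13.0
tool_pos: [0.6173, 0.0379, 0.0949]
tool_rot: [0.0, 0.994, 0.112, -0.007]
contact_force: [-9.6, -2.8, 3.4]
gripper_width: 0.57
grasp_force: 63.8
```

```bash
python3 -c "
from fit import *
rep()"
```

```text
('TCP in groove frame mm', array([ 3.6,  0.1, 94.9]), 'F', array([-10. ,  -0.6,   3.4]), 63.8, 0.57, 13.0)
[[225.0, 204.0], [301.0, 204.0], [198.0, 326.0], [328.0, 326.0]] [-0.0084 -0.0003  0.0307  0.1601  0.0004  0.0018] [9.2 0.  0.1] bb [-0.0073  0.0812] fb [0.0065 0.079 ] [ 0.1 -0.  -0.1  0.  -0.   0.   0.  -0. ]
bb -5.407611522618522 13.72814058161282 fb 8.392388477381479 15.928140581612809
```

Emit:
apply_moves(targets=[{"translation": [0.025,0,0.003],"twist": 0,"hand": 0},{"translation": [0.025,0,0.003],"twist": 0,"hand": 0},{"translation": [0,0,0],"twist": 0,"hand": 0}])

```text
time: 13.35
tool_pos: [0.6221, 0.0389, 0.0944]
tool_rot: [0.0, 0.994, 0.112, -0.007]
contact_force: [-9.1, -2.2, 3.6]
gripper_width: 0.57
grasp_force: 63.6
```

```bash
python3 -c "
from fit import *
rep()"
```

```text
('TCP in groove frame mm', array([ 8.5,  0. , 94.4]), 'F', array([-9.4, -0.1,  3.6]), 63.6, 0.57, 13.35)
[[225.0, 212.0], [301.0, 212.0], [197.0, 326.0], [329.0, 326.0]] [-0.0107 -0.0003  0.0299  0.1001  0.0003  0.0018] [5.7 0.  0.1] bb [-0.0126  0.0803] fb [0.0013 0.0789] [ 0.2 -0.  -0.2 -0.  -0.1  0.   0.1  0. ]
bb -5.769417823121732 14.125425053695764 fb 8.130582176878269 15.52542505369577
```

Emit:
apply_moves(targets=[{"translation": [0.025,0,0.005],"twist": 0,"hand": 0},{"translation": [0.025,0,0.005],"twist": 0,"hand": 0},{"translation": [0.015,0,0.01],"twist": 0,"hand": 0},{"translation": [0,0,0],"twist": 0,"hand": 0}])

```text
time: 13.8
tool_pos: [0.6287, 0.0404, 0.0924]
tool_rot: [0.0, 0.994, 0.112, -0.006]
contact_force: [-7.9, -1.3, 3.1]
gripper_width: 0.573
grasp_force: 62.7
```

```bash
python3 -c "
from fit import *
rep()"
```

```text
('TCP in groove frame mm', array([15.3,  0. , 92.4]), 'F', array([-8. ,  0.5,  3.1]), 62.7, 0.573, 13.8)
[[198.0, 320.0], [328.0, 320.0], [197.0, 326.0], [329.0, 326.0]] [-3.360e-02 -3.000e-04  5.800e-03 -6.196e-01 -1.000e-04  1.200e-03] [-35.5  -0.    0.1] bb [-0.0684  0.0424] fb [-0.057   0.0506] [ 24.9   0.8 -24.9   0.8  -7.3  -0.4   7.3  -0.4]
bb -54.822931524998225 50.00899086155254 fb -43.42293152499822 41.80899086155254
```

Run:
```python
from fit import *
f=grab_frame('wrist');hsv=cv2.cvtColor(f,cv2.COLOR_RGB2HSV);b=(hsv[...,1]>90)&(hsv[...,0]>98)&(hsv[...,0]<132)
b[:, :190]=0;b[:,335:]=0
for c in (232,240,250,280,290,296): w=np.where(b[:,c])[0];print(c,w[:3],w[-1])
for r in (225,235,260,290,315): w=np.where(b[r])[0];print(r,w.min(),w.max()) if len(w) else 0
```

```text
232 [248 273 274] 325
240 [243 244 245] 325
250 [237 238 239] 325
280 [240 241 242] 325
290 [246 247 248] 325
296 [275 276 277] 325
225 225 301
235 222 303
260 215 310
290 207 319
315 200 326
```

Run:
```python
from fit import *
for r in (220,222,224,226): print(r,bfit(np.array([(225,r-.5),(301,r-.5),(197,326),(329,326)],float))[:2])
f=grab_frame('wrist')
for c in (235,263,285): print(c,f[212:234,c].astype(int).tolist())
```

```text
220 (array([-0.0127, -0.0003,  0.0293,  0.0475, -0.0002,  0.001 ]), array([ 2.7, -0. ,  0.1]))
222 (array([-0.0134, -0.0003,  0.0292,  0.0335, -0.0002,  0.001 ]), array([ 1.9, -0. ,  0.1]))
224 (array([-0.014 , -0.0003,  0.0291,  0.0196, -0.0002,  0.001 ]), array([ 1.1, -0. ,  0.1]))
226 (array([-0.0147, -0.0003,  0.029 ,  0.0057, -0.0002,  0.001 ]), array([ 0.3, -0. ,  0.1]))
235 [[51, 47, 46], [49, 45, 45], [48, 46, 46], [48, 45, 44], [48, 45, 44], [46, 45, 43], [47, 45, 43], [40, 38, 37], [33, 30, 30], [34, 33, 33], [34, 31, 32], [32, 29, 29], [67, 61, 56], [104, 96, 86], [100, 91, 82], [100, 93, 82], [100, 92, 82], [99, 91, 81], [99, 91, 82], [100, 92, 82], [101, 92, 83], [100, 92, 83]]
263 [[50, 47, 46], [50, 45, 45], [50, 47, 46], [48, 45, 44], [47, 45, 45], [46, 44, 43], [47, 45, 43], [45, 43, 42], [35, 32, 31], [35, 33, 32], [34, 32, 32], [31, 29, 28], [65, 59, 55], [104, 96, 86], [101, 93, 83], [101, 92, 83], [101, 92, 82], [101, 92, 82], [105, 95, 84], [54, 58, 64], [9, 23, 44], [13, 26, 47]]
285 [[51, 46, 46], [52, 47, 47], [32, 31, 31], [31, 29, 29], [32, 31, 30], [21, 20, 19], [22, 21, 20], [21, 20, 20], [20, 18, 19], [19, 17, 18], [19, 18, 19], [16, 15, 16], [48, 44, 41], [86, 78, 70], [82, 75, 68], [83, 75, 68], [82, 75, 67], [83, 75, 67], [83, 75, 68], [82, 75, 68], [82, 75, 68], [82, 76, 68]]
```

Emit:
apply_moves(targets=[{"translation": [0,0,0.015],"twist": 0,"hand": 0},{"translation": [-0.02,0,0],"twist": 0,"hand": 0},{"translation": [0,0,0],"twist": 0,"hand": 0}])

```text
time: 14.25
tool_pos: [0.6281, 0.0403, 0.0922]
tool_rot: [-0.0, 0.994, 0.112, -0.004]
contact_force: [-6.1, -0.9, 5.0]
gripper_width: 0.571
grasp_force: 62.7
```

Run:
```python
from fit import *
print(sg());f=grab_frame('wrist')
print([int(x) for x in f[212:234,250].mean(1)],[int(x) for x in f[318:345,250].mean(1)])
```

```text
('TCP in groove frame mm', array([14.7,  0. , 92.2]), 'F', array([-6.1,  0.4,  5. ]), 62.7, 0.571, 14.25)
[47, 47, 47, 45, 44, 44, 44, 35, 32, 33, 32, 28, 78, 93, 92, 92, 92, 92, 93, 92, 93, 92] [76, 66, 19, 22, 24, 22, 22, 29, 61, 77, 75, 74, 75, 81, 85, 86, 86, 86, 86, 87, 85, 86, 86, 86, 87, 86, 86]
```

Emit:
apply_moves(targets=[{"translation": [-0.015,0,-0.005],"twist": 0,"hand": 0},{"translation": [0,0,0],"twist": 0,"hand": 0},{"translation": [0,0,0],"twist": 0,"hand": 0.66},{"translation": [0,0,0],"twist": 0,"hand": 0.75},{"translation": [0,0,0],"twist": 0,"hand": 0.85},{"translation": [0,0,0],"twist": 0,"hand": 0.85}])

```text
time: 14.9
tool_pos: [0.63, 0.0402, 0.0941]
tool_rot: [0.0, 0.994, 0.112, 0.001]
contact_force: [0.2, -0.2, 0.2]
gripper_width: 0.849
grasp_force: 0.0
```

Run:
```python
from fit import *
print(sg());f=grab_frame('wrist');save(f,'w7.png')
print([int(x) for x in f[205:240,250].mean(1)],[int(x) for x in f[310:350,250].mean(1)])
q=[r for r in regions_of('wrist','tile_face')]
for r in q: a=np.argwhere(r['pixels']);print(r['score'],a.min(0),a.max(0))
for r in recognise('wrist','tile_face')[:2]: d=np.array(r['point'])-G;print(r['score'],1000*d@SX,1000*d@SY,1000*d[2])
```

```text
('TCP in groove frame mm', array([16.5, -0.5, 94.1]), 'F', array([ 0.1, -0.2,  0.2]), 0.0, 0.849, 14.9)
[46, 46, 49, 46, 46, 45, 45, 47, 47, 46, 46, 46, 45, 44, 45, 43, 45, 32, 32, 32, 30, 41, 91, 88, 88, 88, 88, 89, 88, 89, 88, 89, 91, 58, 23] [73, 72, 73, 73, 72, 73, 74, 67, 18, 22, 22, 22, 21, 41, 68, 74, 72, 72, 77, 83, 85, 85, 85, 85, 85, 86, 85, 84, 85, 85, 85, 85, 85, 85, 84, 85, 85, 88, 61, 9]
0.86 [227 191] [354 332]
0.72 7.4029279362841285 0.9780889377679958 93.60000000000001
0.26 -1.9543609468141572 -110.63616259293147 20.0
```

Released, and the tile stays upright. I'll retreat straight up and over to view the slide.

Emit:
apply_moves(targets=[{"translation": [0,0,-0.15],"twist": 0,"hand": 0.9},{"translation": [0,0,-0.3],"twist": 0,"hand": 1},{"translation": [0,0,-0.4],"twist": 0,"hand": 1},{"translation": [0,0,-0.4],"twist": 0,"hand": 1},{"translation": [-0.2,0.4,0],"twist": 0,"hand": 1},{"translation": [-0.2,0.4,0],"twist": 0,"hand": 1},{"translation": [-0.2,0.4,0],"twist": 0,"hand": 1},{"translation": [-0.2,0.4,0],"twist": 0,"hand": 1}])

```text
time: 15.85
tool_pos: [0.5868, -0.1351, 0.2205]
tool_rot: [0.0, 0.994, 0.112, 0.001]
contact_force: [0.5, -0.1, -0.4]
gripper_width: 1.0
grasp_force: 0.0
```

Emit:
apply_moves(targets=[{"translation": [0,0,0],"twist": 0,"hand": 1},{"translation": [0,0,0],"twist": 0,"hand": 1}])

```text
time: 16.05
tool_pos: [0.5871, -0.1344, 0.2199]
tool_rot: [0.0, 0.994, 0.111, 0.001]
contact_force: [0.4, 0.6, -0.4]
gripper_width: 1.001
grasp_force: 0.0
```

Run:
```python
from fit import *
print(sg());f=grab_frame('wrist');save(f,'w8.png');cal=get_calibration('wrist')
hsv=cv2.cvtColor(f,cv2.COLOR_RGB2HSV);H,S,V=hsv[...,0],hsv[...,1],hsv[...,2]
def comps(m,n,z):
    k,l,st,ce=cv2.connectedComponentsWithStats(m.astype(np.uint8))
    for i in range(1,k):
        if st[i,4]>8:
            d=atz(cal,[ce[i]],z)[0]-G;print(n,st[i].tolist(),ce[i].round(1),'stand-frame mm rel groove',(1000*d@SX).round(1),(1000*d@SY).round(1))
comps(((H<4)|(H>174))&(S>150)&(V>60),'red',.03)
comps((H>=5)&(H<17)&(S>150)&(V>60),'orange',.078)
comps((H>=20)&(H<34)&(S>120)&(V>60),'yellow',.02)
for qn in('mark_line','pointer','handle'):
    for r in recognise('wrist',qn)[:2]: d=np.array(r['point'])-G;print(qn,r['score'],1000*d@SX,1000*d@SY,1000*d[2],proj(cal,r['point']).round())
grab_frame('scene');c2=get_calibration('scene')
for r in recognise('scene','tile_center'): print(np.round(r['score'],2),r['point'])
```

```text
('TCP in groove frame mm', array([ -64.1, -161.2,  219.9]), 'F', array([ 0.5,  0.5, -0.4]), 0.0, 1.001, 16.05)
red [261, 194, 15, 8, 98] [268.6 197.2] stand-frame mm rel groove -85.7 -165.2
orange [190, 109, 44, 17, 645] [210.2 116.8] stand-frame mm rel groove -8.4 -120.1
yellow [235, 112, 24, 5, 76] [246.6 114. ] stand-frame mm rel groove -8.8 -144.8
mark_line 0.66 1.9080963201263004 -19.51305123329307 115.2 [[ 51. 106.]]
mark_line 0.62 -87.55851112167429 -167.11225906604113 17.2 [[270. 195.]]
pointer 0.58 6.029704507237469 -120.15008390989743 21.2 [[219.  97.]]
handle 0.83 6.828541478077554 -118.89634570196924 17.0 [[218.  97.]]
handle 0.55 -1.4329013839405806 -73.72778847642117 11.700000000000001 [[172. 106.]]
0.92 [0.368, -0.2282, 0.0172]
0.82 [0.6244, 0.0452, 0.0784]
0.66 [0.1985, -0.3218, 0.0158]
0.42 [0.6388, -0.0095, 0.0102]
0.41 [0.3897, -0.4393, 0.0084]
```

Emit:
apply_moves(targets=[{"translation": [-0.25,-0.05,0.1],"twist": 0,"hand": 1},{"translation": [-0.26,0,0.1],"twist": 0,"hand": 1},{"translation": [0,0,0.1],"twist": 0,"hand": 1},{"translation": [0,0,0],"twist": 0,"hand": 1},{"translation": [0,0,0],"twist": 0,"hand": 1}])

```text
time: 16.85
tool_pos: [0.537, -0.1397, 0.1889]
tool_rot: [0.0, 0.994, 0.113, 0.0]
contact_force: [-0.6, -0.7, 0.8]
gripper_width: 1.001
grasp_force: 0.0
```

```bash
cat > mk.py <<'E'
from fit import *
def mk(name):
    print(sg());f=grab_frame('wrist');save(f,name);cal=get_calibration('wrist')
    hsv=cv2.cvtColor(f,cv2.COLOR_RGB2HSV);H,S,V=[hsv[...,i].astype(int) for i in range(3)]
    o=np.array(cal['pose'])[:3,3]-G;print('cam',1000*o@SX,1000*o@SY)
    for m,n,zs in ((((H<4)|(H>174))&(S>150)&(V>50),'red',(.03,.016)),((H>=20)&(H<34)&(S>110)&(V>50),'yellow',(.02,)),((H>=4)&(H<17)&(S>150)&(V>50),'orange',(.078,))):
        k,l,st,ce=cv2.connectedComponentsWithStats(m.astype(np.uint8))
        for i in range(1,k):
            if st[i,4]<15: continue
            x0,y0,w,h,a=st[i]
            for z in zs:
                P=atz(cal,[(ce[i][0],y0-.5),ce[i],(ce[i][0],y0+h-.5),(x0-.5,ce[i][1]),(x0+w-.5,ce[i][1])],z)-G
                print(n,st[i].tolist(),'z',z,'x of far edge,centre,near edge',(1000*P[:3]@SX).round(1),'y left,right',(1000*P[3:]@SY).round(1))
E
python3 -c "
from mk import *
mk('w9.png')"
```

```text
('TCP in groove frame mm', array([-114.2, -155.2,  188.9]), 'F', array([-0.7, -0.5,  0.8]), 0.0, 1.001, 16.85)
cam -45.521010785758705 -155.1632750613699
red [268, 148, 18, 7, 111] z 0.03 x of far edge,centre,near edge [-84.4 -87.1 -90.2] y left,right [-158.8 -173.7]
red [268, 148, 18, 7, 111] z 0.016 x of far edge,centre,near edge [-86.4 -89.2 -92.5] y left,right [-159.  -174.6]
yellow [239, 49, 27, 7, 145] z 0.02 x of far edge,centre,near edge [ -6.2  -8.8 -11.5] y left,right [-135.4 -157. ]
orange [187, 31, 52, 28, 1241] z 0.078 x of far edge,centre,near edge [ -3.1 -11.5 -20.1] y left,right [-106.  -139.4]
```

Measured in the groove frame: pointer at x ≈ -8.9, mark at x ≈ -88.3, so travel is about 79.4 mm, within the 40–85 given. Next, grip the handle.

Emit:
apply_moves(targets=[{"translation": [0.35,-0.11,0],"twist": 0,"hand": 1},{"translation": [0.4,-0.12,0],"twist": 0,"hand": 1},{"translation": [0.3,-0.11,0.1],"twist": 0,"hand": 1},{"translation": [0,0,0.3],"twist": 0,"hand": 1},{"translation": [0,0,0.3],"twist": 0,"hand": 1},{"translation": [0,0,0],"twist": 0,"hand": 0.8},{"translation": [0,0,0],"twist": 0,"hand": 0.8}])

```text
time: 17.6
tool_pos: [0.6314, -0.0834, 0.1189]
tool_rot: [-0.0, 0.994, 0.112, -0.0]
contact_force: [1.3, -0.3, 0.9]
gripper_width: 0.8
grasp_force: 0.0
```

```bash
python3 -c "
from h import *
print(sg())"
```

```text
('TCP in groove frame mm', array([  -9.6, -121.3,  118.9]), 'F', array([ 1.2, -0.6,  0.9]), 0.0, 0.8, 17.6)
```

Emit:
apply_moves(targets=[{"translation": [0,0,0.25],"twist": 0,"hand": 0.8},{"translation": [0,0,0.25],"twist": 0,"hand": 0.8},{"translation": [0,0,0.06],"twist": 0,"hand": 0.8},{"translation": [0,0,0],"twist": 0,"hand": 0},{"translation": [0,0,0],"twist": 0,"hand": 0},{"translation": [0,0,0],"twist": 0,"hand": 0},{"translation": [0,0,0],"twist": 0,"hand": 0},{"translation": [0,0,0],"twist": 0,"hand": 0}])

```text
time: 18.4
tool_pos: [0.6323, -0.0826, 0.0656]
tool_rot: [-0.001, 0.994, 0.112, 0.001]
contact_force: [-2.6, 4.7, 5.0]
gripper_width: 0.346
grasp_force: 60.2
```

```bash
python3 -c "
from h import *
print(sg())"
```

```text
('TCP in groove frame mm', array([  -8.5, -120.8,   65.6]), 'F', array([-1.4,  5.2,  5. ]), 60.2, 0.346, 18.4)
```

Emit:
apply_moves(targets=[{"translation": [-0.1,0,0],"twist": 0,"hand": 0},{"translation": [-0.15,0,0],"twist": 0,"hand": 0},{"translation": [-0.15,0,0],"twist": 0,"hand": 0},{"translation": [-0.15,0,0],"twist": 0,"hand": 0},{"translation": [-0.15,0,0],"twist": 0,"hand": 0},{"translation": [-0.08,0,0],"twist": 0,"hand": 0},{"translation": [0,0,0],"twist": 0,"hand": 0},{"translation": [0,0,0],"twist": 0,"hand": 0}])

```text
time: 19.2
tool_pos: [0.5578, -0.0996, 0.0656]
tool_rot: [-0.001, 0.994, 0.112, 0.004]
contact_force: [5.7, 8.0, 1.6]
gripper_width: 0.345
grasp_force: 60.8
```

```bash
python3 -c "
from mk import *
mk('w10.png')"
```

```text
('TCP in groove frame mm', array([ -85. , -120.7,   65.6]), 'F', array([7.3, 6.5, 1.6]), 60.8, 0.345, 19.2)
cam -17.305796175917962 -120.63855382754593
red [335, 234, 33, 18, 507] z 0.03 x of far edge,centre,near edge [-80.3 -85.  -90. ] y left,right [-156.  -172.6]
red [335, 234, 33, 18, 507] z 0.016 x of far edge,centre,near edge [-85.9 -91.1 -96.5] y left,right [-159.1 -177.2]
yellow [293, 230, 41, 11, 328] z 0.02 x of far edge,centre,near edge [-82.  -84.6 -88.2] y left,right [-135.8 -157.4]
orange [223, 229, 80, 78, 5585] z 0.078 x of far edge,centre,near edge [-59.  -74.5 -89.5] y left,right [-106.2 -134.4]
```

Emit:
apply_moves(targets=[{"translation": [-0.03,0,0],"twist": 0,"hand": 0},{"translation": [0,0,0],"twist": 0,"hand": 0},{"translation": [0,0,0],"twist": 0,"hand": 0},{"translation": [0,0,0],"twist": 0,"hand": 0}])

```text
time: 19.65
tool_pos: [0.5552, -0.1002, 0.0657]
tool_rot: [-0.001, 0.994, 0.112, 0.004]
contact_force: [5.1, 7.6, 1.2]
gripper_width: 0.341
grasp_force: 61.0
```

Run:
```python
from mk import *
mk('w11.png')
f=cv2.imread('pics/w11.png'); s=grab_frame('scene')[:,:,::-1]
t=s[130:250,180:340]
cv2.imwrite('pics/fin.png',np.hstack([cv2.resize(f[210:280,270:390],(480,280),interpolation=cv2.INTER_CUBIC)[:, :400],cv2.resize(t,(373,280),interpolation=cv2.INTER_CUBIC)]))
```

```text
('TCP in groove frame mm', array([ -87.6, -120.7,   65.7]), 'F', array([6.7, 6.3, 1.2]), 61.0, 0.341, 19.65)
cam -20.102873982256998 -120.62515421864384
red [335, 230, 33, 17, 486] z 0.03 x of far edge,centre,near edge [-81.  -85.4 -90.1] y left,right [-155.8 -172.4]
red [335, 230, 33, 17, 486] z 0.016 x of far edge,centre,near edge [-86.4 -91.2 -96.3] y left,right [-159. -177.]
yellow [293, 230, 41, 11, 329] z 0.02 x of far edge,centre,near edge [-84.8 -87.4 -91. ] y left,right [-135.8 -157.4]
orange [223, 229, 80, 78, 5585] z 0.078 x of far edge,centre,near edge [-61.8 -77.3 -92.3] y left,right [-106.2 -134.4]
```

View pics/fin.png

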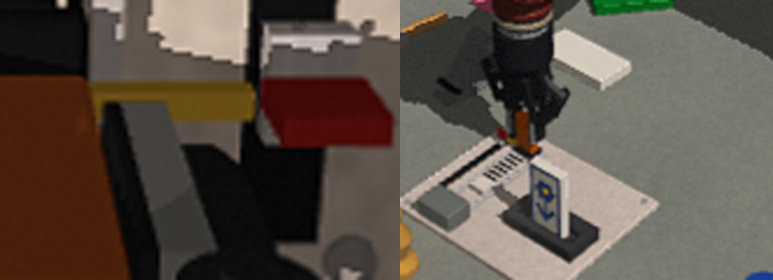

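The final picture shows the tile upright in the groove, flower towards the camera, at about (545,195). The pointer is at (175,100), level with the red bar to within about 0.3 mm. One tiny trim, then hand in.

Emit:
apply_moves(targets=[{"translation": [-0.003,0,0],"twist": 0,"hand": 0},{"translation": [0,0,0],"twist": 0,"hand": 0},{"translation": [0,0,0],"twist": 0,"hand": 0}])

```text
time: 20.05
tool_pos: [0.555, -0.1002, 0.0657]
tool_rot: [-0.001, 0.994, 0.112, 0.004]
contact_force: [6.1, 8.4, 1.1]
gripper_width: 0.341
grasp_force: 61.0
```

```bash
python3 -c "
from h import *
print(sg()); print(job_done())"
```

```text
('TCP in groove frame mm', array([ -87.9, -120.7,   65.7]), 'F', array([7.9, 6.8, 1.1]), 61.0, 0.341, 20.05)
the job is handed in; nothing more can be done
None
```

I handed the job in at 20 s: the tile is standing upright in the groove with its painted face to the camera, and the gripper is holding the slide with its pointer within about 0.5 mm of the red mark by my camera measurement; no verdict came back.

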